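# Unclip the compressor filter cartridge and hang it on the service stand

### The job

The grey air-filter cartridge is snapped into its blue housing: pinch its two orange tabs together to unclip it, lift it straight out, and hang it by its two holes on the two pins of the service stand, either way round, without dropping it. Leave it resting level on both post shoulders with the tabs sprung out again, and do not disturb the oil can, tape measure or steel bar.

Things in the scene. Friction and masses are not known exactly. Their poses are not given: they have to be found in the camera images.
- filter_housing: Blue open-topped housing fixed to the bench, 102 x 66 mm, 52 mm high, with a round inlet stub at its +x end. Origin: centre of its underside; x along its length, y across, z up. A lip along each long side holds the cartridge's hooks. On either side of the work area, yaw up to 0.5 rad either way.
- cartridge: Loose filter cartridge, 0.19 to 0.35 kg. Origin: middle of its flange's underside, which rests on the housing rim; x along the flange, y across (through both tabs), z up. Flange 150 x 34 x 5 mm, 12 mm through holes at x = +-60 mm, ends overhanging the housing. Below it a black pleated body, 85 x 43 mm, reaches 36 mm down into the housing with 1.5 mm play all round.
- cartridge_grip (a point): Middle of the grey grip block on the flange, between the tabs, 28 mm above the flange underside (80 mm above the bench at the start): pinch here, fingers closing along y; axes as the cartridge. Block: 40 mm along x, rigid cheeks at y = +-16 mm, top 44 mm above the flange underside. Fingertips may go 20 mm below this point and still clear flange and rim.
- tab_a (a joint): Travel (m) of the orange tab in a slot of the grip block's +y face: 0 sprung out and hooked, standing 7 mm proud of the cheeks (46 mm over both tabs); 0.007 pressed flush with them (32 mm over both). Tab 11 mm wide, 8 to 44 mm above the flange underside. Spring 0.9 N per mm. Hook clear of the lip from 0.006: with both clear it lifts straight out, with either hooked it cannot. Springs out when let go.
- tab_b (a joint): The same for the tab on the -y face.
- hole_a (a point): Centre of the 12 mm flange hole at the cartridge's x = +60 mm, at the flange underside.
- hole_b (a point): Centre of the 12 mm flange hole at the cartridge's x = -60 mm, at the flange underside.
- service_stand: Grey drip tray, 180 x 80 mm with 12 mm rim, fixed to the bench on the other side from the housing, with two aluminium posts (18 mm diameter, 120 mm apart along its x) with shoulders 58 mm above the bench. The cartridge body hangs free between the posts. Origin: centre of its underside; x along the line of the pins, z up. Yaw up to 0.5 rad either way.
- pin_a (a point): Foot of the brass pin at the stand's x = +60 mm, mid-shoulder (58 mm above the bench). Pin: 8 mm diameter, 22 mm high, its upper 10 mm tapered to a 3 mm tip.
- pin_b (a point): Foot of the pin at the stand's x = -60 mm, likewise.
- oil_can: Red oil can with a thin spout, 56 mm wide, 156 mm tall, standing upright; leave alone. Origin: centre of its underside.
- tape_measure: Yellow tape measure, 75 x 32 mm, 62 mm high, standing between housing and stand; leave alone. Origin: centre of its underside.
- flat_bar: Short dark steel flat bar, 122 x 40 x 10 mm, lying between housing and stand; leave alone. Origin: centre of its underside.
Mind the look-alikes: they are no part of the job. Leave any green look-alike of the service_stand alone.

How it is judged:
By the outcome, as a careful person would: the job done as asked, in the order asked, and still so for the second after the job is handed in, with the robot touching nothing.
It also fails if it takes over 48 s, if anything falls off the work surface, if the arm or the gripper's body presses on something with over 40 N, if the wrist force passes 120 N, or if a joint passes its speed limit or range.

### The arm

A 6-joint arm with a two-finger parallel gripper is mounted at the origin on the work surface; the furniture and walls round the work are solid. World frame = base frame: x ahead of the robot, y to its left, z up, the work surface at z = 0. Lengths are in m, angles in rad, forces in N, time in s.
With the tool pointing down it reaches from about 0.3 to 0.875 m from the base axis. Payload 6.4 kg.
Tool frame: the origin (TCP) lies at the very end of the fingers, on their centre line; the grasp point (between the pads) lies 19 mm behind it; z points along the fingers, y is the line along which they close (so a half turn about z gives the same grasp; the last joint's range is limited). The gripper opens to 85 mm and grips with 20 to 120 N. Pads are 22 mm wide; open, the fingers measure 114 mm over their backs; the gripper's body (76 mm by 85 mm) begins 54 mm behind the grasp point. The pads swing forward as they close: fully open they stand 13 mm farther back than shut.
Start: joints at [-0.206, 0.181, 1.607, -0, 1.354, -0.206], TCP at [0.575, 0, 0.231] pointing down, gripper open.
Joint ranges: [-2.99, 2.99], [-0.89, 2.07], [0.3, 2.58], [-1.14, 4.28], [0, 2.63], [-3.12, 3.12]. Speed limits (rad/s): [2.57, 2.57, 3.01, 3.14, 3.14, 3.14].

### API

Orientations are given as a unit quaternion [w, x, y, z].
In Python, from bench import ctrl, camera, calibration, order, outline_of gives the robot as it stands.
- The arm moves only by the tool move_arm, never from a script. Its argument "series" is a list that holds one entry, the list of rows, each a list of 5 numbers: the opening, from 0 (shut) to 1 (fully open), then the shift along the tool's x, y, z in mm, then the turn about the tool's z in rad. A call has exactly 10 rows; each row is the pose to reach, as a shift and turn from the pose commanded when the call began, along the tool's axes at that moment; what a row does not reach only later rows make up. A row lasts 1/12 s, in which the tool goes at most 41.7 mm and 7.16 degrees, less where a joint would pass 70% of its speed; a pose out of reach is approached as far as the arm can. A call with a gripper value outside its range is refused whole. The fingers move at their own pace and stop on an object; the grip force is fixed at half the most. Time passes only in rows, so rows that repeat a pose let the fingers close, or fill a call up. It gives the time, the measured TCP pose, the force, the opening and the grip force at its end, in the units of the state.
- ctrl.get_obs(): the state, without advancing time (a new reading comes with each control period).
- camera(name): name is "scene" or "side" or "wrist"; returns (picture, depth): 420x560x3 uint8, blue, green, red; 420x560 float32, m along the optical axis (not along the pixel's ray), 0 where there is no reading.
- calibration(name): a dict with "intrinsics" (3x3 intrinsics, pixels), "rvec" (rotation vector, rad) and "tvec" (3), from world to camera coordinates, as OpenCV has them. Camera axes: x right, y down, z forward; pixel columns grow to the right and rows downward; lengths in m; the calibration is good to about 2 mm. A picture is of the moment at which its call begins: read the wrist's pose just before it. calibration takes no time and is no camera call; for the wrist camera it gives the pose at the moment of the call.
- order.hand_in(): hands the job in; it is judged then, once.
Trained networks look in the newest picture that a camera, given by its name, has taken for a name from the list of things; names that differ only in an ending like _2 or _b are one class to them, and where a whole thing is asked for, a point or a joint stands for the part that bears it (a point fixed in the world has none). Each returns a list of dicts, best first, with "conf" (0 to 1); they miss things now and then, are a little off and sometimes report something else, mostly with a low value. They report only what shows in the picture. A call takes as long as a camera call. They do not tell look-alikes from the thing itself.
- outline_of(target, camera): "region" (420x560 bool, what is visible of it) and "bbox" ([centre column, centre row, width, height] in pixels, round what is visible of it).
The state is a dict: "time_s": time; "q": joint angles; "dq": joint speeds; "joint_efforts": joint torques, N m; "eef_pos": TCP position; "eef_rot": TCP orientation; "wrist_force": force on the tool from outside, world axes, zero at the start; "torque": the same for the moment, N m; "opening": opening from 0.0 (shut) to 1.0 (fully open); "grasp_force": force on a finger pad.
Only numpy, scipy, OpenCV 4.12 (cv2) and the standard library are available. Lean on these libraries where they do the work, as an engineer would, in place of code of your own. Each camera call takes 0.05 s, during which the arm holds its last target. There are 200 camera calls.

## Working session

There is one attempt and no reset: what is moved stays moved. The work goes in short steps, Python scripts to look and compute and a tool call to move; the robot and the scene stay as the last step left them, time stands still between calls to the robot, and variables do not carry over. Pictures are saved under pics/ and viewed, at most 10 in all, crops included, and the job is handed in when it is done.

Besides the shell and the picture viewer there is one more tool, called after "Call:" by a JSON object that holds its "fn" and its "kwargs". move_arm: Moves the arm, as the interface text tells. Its arguments: {"type":"object","properties":{"series":{"type":"array","items":{"type":"array","items":{"type":"array","items":{"type":"number"}}}}},"required":["series"]}

```bash
mkdir -p pics && ls && cat > h.py <<'E'
import numpy as np, cv2
from bench import ctrl,camera,calibration,order,outline_of
def cal(n):
    c=calibration(n); R,_=cv2.Rodrigues(np.array(c["rvec"],float)); return np.array(c["intrinsics"],float),R,np.array(c["tvec"],float).ravel()
def cloud(n,dep,c=None):
    K,R,t=c or cal(n); v,u=np.mgrid[:420,:560]
    p=np.stack([(u-K[0,2])/K[0,0]*dep,(v-K[1,2])/K[1,1]*dep,dep],-1)
    w=(p-t)@R; w[dep<=0]=np.nan; return w
def proj(n,P,c=None):
    K,R,t=c or cal(n); q=(np.atleast_2d(P)@R.T+t)@K.T; return q[:,:2]/q[:,2:]
E
python3 - <<'E'
from h import *
ims=[]
for n in("scene","side"):
    im,d=camera(n); np.savez(f"{n}.npz",im=im,d=d); cv2.imwrite(f"pics/{n}0.png",im)
    W=cloud(n,d)
    for t in("filter_housing","cartridge","service_stand","cartridge_grip","tab_a","oil_can","tape_measure","flat_bar"):
        for r in outline_of(t,n)[:3]:
            w=W[r["region"]]; print(n,t,round(r["conf"],2),np.round(r["bbox"]),np.round(np.nanmedian(w,0),3),np.round(np.nanpercentile(w,98,axis=0),3))
E
```

```text
pics
scene filter_housing 0.71 [239. 212.  51.  26.] [0.505 0.133 0.028] [0.586 0.191 0.054]
scene filter_housing 0.52 [340. 269.  93.  52.] [ 0.496 -0.218  0.008] [ 0.581 -0.156  0.061]
scene service_stand 0.92 [148. 217.  77.  42.] [0.315 0.269 0.008] [0.404 0.334 0.066]
scene service_stand 0.57 [343. 268.  94.  58.] [ 0.498 -0.22   0.008] [ 0.583 -0.151  0.064]
scene cartridge_grip 0.67 [330. 197.  24.  55.] [ 0.684 -0.008  0.048] [0.715 0.023 0.115]
scene cartridge_grip 0.64 [235. 197.  58.  30.] [0.51  0.154 0.061] [0.589 0.188 0.098]
scene tab_a 0.52 [242. 194.  10.  16.] [0.516 0.142 0.077] [0.523 0.149 0.098]
scene oil_can 0.89 [331. 202.  24.  43.] [ 0.685 -0.008  0.047] [0.747 0.051 0.094]
scene tape_measure 0.92 [254. 241.  32.  34.] [ 0.425 -0.019  0.035] [0.519 0.091 0.064]
scene tape_measure 0.21 [240. 212.  51.  26.] [0.507 0.133 0.029] [0.585 0.191 0.055]
scene flat_bar 0.82 [291. 230.  38.  22.] [0.562 0.002 0.011] [0.627 0.035 0.014]
scene flat_bar 0.67 [236. 195.  56.  30.] [0.51  0.154 0.061] [0.587 0.184 0.099]
side filter_housing 0.82 [266. 202.  42.  26.] [0.50
[... 269 characters left out ...]
[0.578 0.186 0.096]
side service_stand 0.59 [313. 255.  72.  30.] [ 0.494 -0.218  0.006] [ 0.584 -0.142  0.06 ]
side cartridge_grip 0.65 [261. 185.  49.  30.] [0.508 0.155 0.057] [0.584 0.311 0.096]
side tab_a 0.6 [262. 187.  -1.  18.] [0.511 0.144 0.079] [0.515 0.152 0.094]
side oil_can 0.82 [335. 197.  19.  40.] [ 0.685 -0.009  0.046] [0.714 0.017 0.111]
side tape_measure 0.64 [259. 226.  21.  22.] [ 0.424 -0.018  0.033] [0.462 0.    0.062]
side tape_measure 0.54 [334. 197.  20.  42.] [ 0.685 -0.009  0.046] [0.713 0.017 0.114]
side tape_measure 0.38 [261. 187.   6.  10.] [0.511 0.145 0.079] [0.521 0.158 0.095]
side flat_bar 0.79 [296. 221.  43.  19.] [0.564 0.004 0.008] [0.625 0.056 0.012]
```

```bash
python3 -c "
from h import *
print(ctrl.get_obs()); print([ (n,-cal(n)[1].T@cal(n)[2]) for n in('scene','side','wrist')])"
```

```text
{'time_s': 0.9, 'q': array([-2.06286988e-01,  1.80775871e-01,  1.60698327e+00,  8.57342105e-06,
        1.35378223e+00, -2.06277057e-01]), 'dq': array([-0.00080929, -0.0002629 ,  0.00051843,  0.00098076,  0.00086915,
        0.00033547]), 'joint_efforts': array([ 3.49888905e-04, -4.44830775e+01, -3.51685739e+01, -4.39777778e-04,
        6.17181686e-04, -1.33477306e-05]), 'eef_pos': array([5.75030452e-01, 2.13422682e-05, 2.31310137e-01]), 'eef_rot': array([1.91705061e-05, 7.07110945e-01, 7.07102617e-01, 1.75374456e-05]), 'wrist_force': array([ 0.29592405, -0.0644541 ,  0.91269513]), 'torque': array([-0.02559666,  0.06280533,  0.01083628]), 'grasp_force': 0.0, 'opening': 1.0054784200856413}
[('scene', array([-0.17418169, -0.78800799,  0.52979402])), ('side', array([-0.01863864, -1.1547604 ,  0.68002185])), ('wrist', array([0.57466772, 0.06496064, 0.37424229]))]
```

View pics/scene0.png

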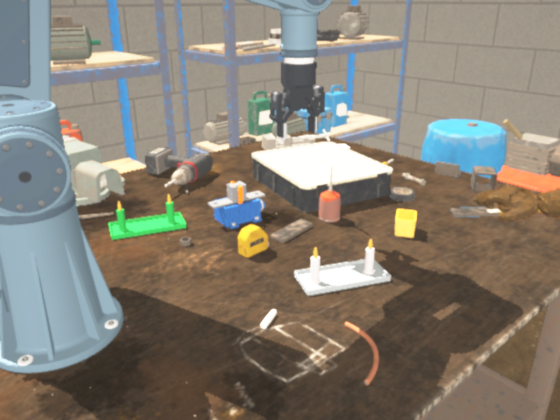

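View pics/side0.png

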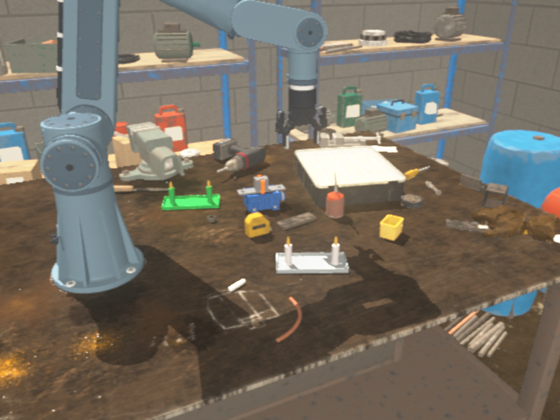

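The scene picture shows the blue housing with the grey cartridge and orange tabs at (239,205). There are two stand-like things: the grey tray with white posts at (343,270) and a green one at (148,217). The grey one fits the description and is on the other side of the work area (−y) from the housing. The oil can is at (331,205), the tape at (254,241) and the bar at (291,230). Next I fit rough poses and confirm the stand in a crop.

```bash
python3 - <<'E'
from h import *
z=np.load("scene.npz"); im,d=z["im"],z["d"]
cv2.imwrite("pics/crop1.png",cv2.resize(im[150:310,110:410],None,fx=2.6,fy=2.6,interpolation=cv2.INTER_CUBIC))
for n in("scene","side"):
    z=np.load(f"{n}.npz"); W=cloud(n,z["d"]); X,Y,Z=W[...,0],W[...,1],W[...,2]
    for nm,m in(("flange",(abs(X-.508)<.09)&(abs(Y-.155)<.07)&(Z>.052)&(Z<.062)),("grip",(abs(X-.508)<.09)&(abs(Y-.155)<.07)&(Z>.09)),("tray",(abs(X-.497)<.12)&(abs(Y+.218)<.08)&(Z>.004)&(Z<.016)),("posts",(abs(X-.497)<.12)&(abs(Y+.218)<.08)&(Z>.035))):
        p=W[m][:,:2].astype(np.float32)*1000
        r=cv2.minAreaRect(p); print(n,nm,len(p),np.round(r[0]),np.round(r[1]),round(r[2],1))
E
```

```text
scene flange 447 [520. 163.] [ 72. 150.] 83.6
scene grip 127 [518. 161.] [49. 41.] 80.5
scene tray 1995 [ 492. -220.] [226. 152.] 1.1
scene posts 305 [ 498. -219.] [ 21. 137.] 66.5
side flange 248 [514. 161.] [ 67. 151.] 81.5
side grip 72 [514. 164.] [50. 40.] 82.6
side tray 973 [ 494. -220.] [ 97. 179.] 65.8
side posts 179 [ 493. -219.] [ 19. 137.] 65.1
```

View pics/crop1.png

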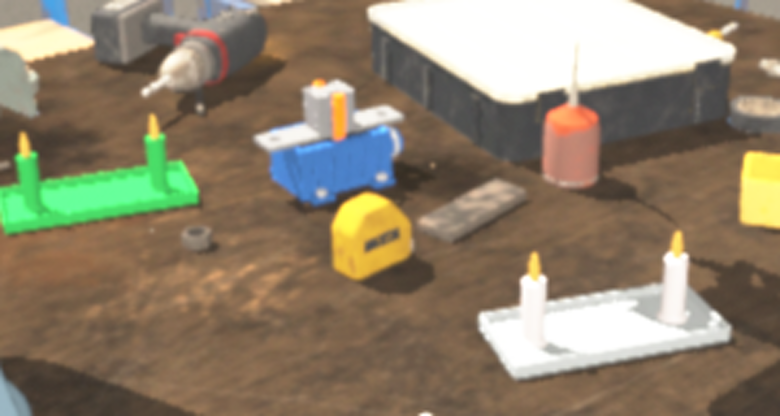

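The crop confirms the grey stand: light posts with brass pins at crop (535,305) and (677,285). The green copy on the left, at (100,195), is not it. The cartridge is near (0.516,0.162) with yaw about −8°. The stand is near (0.496,−0.219) with yaw about −25°. I move above the cartridge for a wrist look.

Call:
{"fn": "move_arm", "kwargs": {"series": [[[1, 16, 0, 0, -0.124], [1, 36, 0, 0, -0.248], [1, 56, 0, 0, -0.372], [1, 76, 0, 0, -0.496], [1, 96, 2, 0, -0.62], [1, 116, 3, 0, -0.744], [1, 136, 4, 0, -0.868], [1, 150, 5, 0, -0.992], [1, 158, 5, 0, -1.116], [1, 160, 5, 0, -1.24]]]}}

```text
time_s: 1.73
eef_pos: [0.5798, 0.1617, 0.2312]
eef_rot: [-0.0, 0.161, 0.987, 0.0]
wrist_force: [-0.9, -0.8, -0.5]
opening: 1.001
grasp_force: 0.0
```

Call:
{"fn": "move_arm", "kwargs": {"series": [[[1, 0, 0, 0, -0.1], [1, 0, 0, 0, -0.19], [1, 0, 0, 0, -0.19], [1, 0, 0, 0, -0.19], [1, 0, 0, 0, -0.19], [1, 0, 0, 0, -0.19], [1, 0, 0, 0, -0.19], [1, 0, 0, 0, -0.19], [1, 0, 0, 0, -0.19], [1, 0, 0, 0, -0.19]]]}}

```text
time_s: 2.57
eef_pos: [0.58, 0.16, 0.2313]
eef_rot: [0.0, 0.071, 0.998, 0.0]
wrist_force: [0.4, -0.7, 0.3]
opening: 1.001
grasp_force: 0.0
```

```bash
cat > look.py <<'E'
from h import *
import sys
n=sys.argv[1]; o=ctrl.get_obs(); c=cal("wrist"); im,d=camera("wrist")
np.savez(f"w{n}.npz",im=im,d=d,K=c[0],R=c[1],t=c[2],p=o["eef_pos"],q=o["eef_rot"]); cv2.imwrite(f"pics/w{n}.png",im)
print("tcp",o["time_s"],o["eef_pos"].round(4),o["eef_rot"].round(4),"cam",(-c[1].T@c[2]).round(3),"axis",c[1][2].round(2))
E
python3 look.py 1
```

```text
tcp 2.5667 [0.58   0.16   0.2313] [0.     0.0705 0.9975 0.    ] cam [0.515 0.169 0.374] axis [ 0.26 -0.04 -0.97]
```

View pics/w1.png

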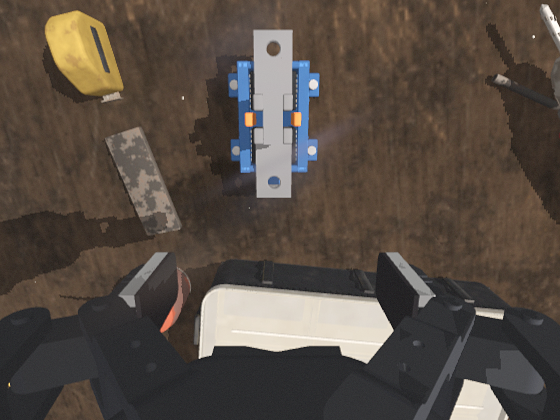

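The wrist view shows the flange upright in the picture. Its holes are at (273,48) and (274,182), with the tabs at (250,119) and (297,119). The oil can is at (175,300) beside the left finger.

```bash
cat > ray.py <<'E'
from h import *
def rayz(c,uv,z):
    K,R,t=c; r=np.array([(uv[0]-K[0,2])/K[0,0],(uv[1]-K[1,2])/K[1,1],1])@R; o=-R.T@t; return o+r*(z-o[2])/r[2]
def blob(im,uv,r,dark):  # centroid of the dark (or bright) blob near uv
    u,v=map(int,uv); g=im[v-r:v+r+1,u-r:u+r+1].astype(np.uint8)
    g=g.min(-1) if dark else g.max(-1)
    _,m=cv2.threshold(g,0,255,(cv2.THRESH_BINARY_INV if dark else cv2.THRESH_BINARY)+cv2.THRESH_OTSU)
    n,l,s,ce=cv2.connectedComponentsWithStats(m); k=1+np.argmin(np.hypot(*(ce[1:]-r).T)); 
    return ce[k]+[u-r,v-r],s[k]
E
python3 - <<'E'
from ray import *
z=np.load("w1.npz"); im,d=z["im"],z["d"]; c=(z["K"],z["R"],z["t"])
H=[]
for uv in((273,48),(274,182)):
    p,s=blob(im,uv,11,True); w=rayz(c,p,.057); H.append(w); print(p.round(1),s,w.round(4))
    print(" bin median flange z",)
T=[]
hsv=cv2.cvtColor(im,cv2.COLOR_BGR2HSV)
m=(cv2.inRange(hsv,(5,150,150),(22,255,255))); 
for a,b in((238,262),(286,310)):
    v,u=np.nonzero(m[100:140,a:b]); p=(u.mean()+a,v.mean()+100); w=rayz(c,p,.096); T.append(w); print("tab",np.round(p,1),len(u),w.round(4))
W=cloud("w",d,c); mm=(W[...,2]>.05)&(W[...,2]<.063)&(abs(W[...,0]-.516)<.09)&(abs(W[...,1]-.16)<.035)
print("flange z",np.nanmedian(W[mm][:,2]))
mm=(W[...,2]>.085)&(abs(W[...,0]-.516)<.06)&(abs(W[...,1]-.16)<.05); print("top z",np.nanmedian(W[mm][:,2]),cv2.minAreaRect(W[mm][:,:2].astype(np.float32)*1000))
h=H[1]-H[0]; mid=(H[0]+H[1])/2; print("dist",np.hypot(*h[:2]),"mid",mid,"yaw",np.arctan2(h[1],h[0]), "tabmid",(T[0]+T[1])/2)
q=z["q"]; from scipy.spatial.transform import Rotation as Ro
R=Ro.from_quat([q[1],q[2],q[3],q[0]]).as_matrix(); print("tool x,y",R[:,0],R[:,1],"ang tooly",np.arctan2(R[1,1],R[0,1]))
tgt=np.r_[mid[:2],.0]; print("shift tool mm",1000*R.T@(np.r_[mid[:2],.08]-z["p"]))
E
```

```text
[273.   48.1] [  5   4  13  15 163] [0.4589 0.1739 0.057 ]
 bin median flange z
[273.9 180.8] [  5   5  13  12 101] [0.5767 0.1577 0.057 ]
 bin median flange z
tab [248.1 119. ] 45 [0.5156 0.1456 0.096 ]
tab [294.4 119.1] 49 [0.5209 0.1829 0.096 ]
flange z 0.056708194180297884
top z 0.31583074672806266 ((536.5919189453125, 159.99990844726562), (99.984375, 78.81037139892578), 89.9968490600586)
dist 0.11891394713057629 mid [0.51783068 0.16580131 0.057     ] yaw -0.13612307709299612 tabmid [0.51825384 0.16427471 0.096     ]
tool x,y [-9.90050256e-01  1.40714217e-01 -2.37292461e-05] [1.40714217e-01 9.90050256e-01 3.12290663e-06] ang tooly 1.4296135546517692
shift tool mm [ 62.40134355  -2.98986021 151.30287833]
```

Measured hole spacing is 119 mm against 120, and the flange top is at z=0.057, both as expected. Now I go over the cartridge and descend.

Call:
{"fn": "move_arm", "kwargs": {"series": [[[1, 20, -1, 0, -0.005], [1, 45, -3, 10, -0.005], [1, 62, -4, 35, -0.005], [1, 62, -4, 60, -0.005], [1, 62, -4, 85, -0.005], [1, 62, -4, 110, -0.005], [1, 62, -4, 135, -0.005], [1, 62, -4, 155, -0.005], [1, 62, -4, 166, -0.005], [1, 62, -4, 168, -0.005]]]}}

```text
time_s: 3.45
eef_pos: [0.5164, 0.1646, 0.0611]
eef_rot: [-0.002, 0.068, 0.998, -0.0]
wrist_force: [-0.3, -0.1, -0.1]
opening: 1.001
grasp_force: 0.0
```

```bash
python3 look.py 2; python3 -c "
from h import *
cv2.imwrite('pics/w2b.png',camera('scene')[0][130:270,160:360].repeat(3,0).repeat(3,1))"
```

```text
tcp 3.45 [0.5164 0.1646 0.0611] [-2.100e-03  6.790e-02  9.977e-01 -3.000e-04] cam [0.452 0.173 0.204] axis [ 0.25 -0.04 -0.97]
```

View pics/w2.png

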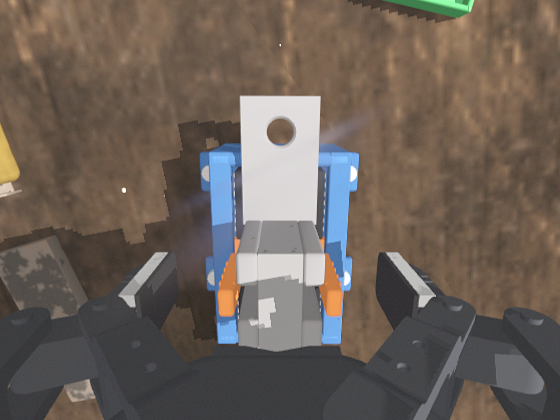

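The fingers straddle the block evenly, with finger tips at columns ~150 and ~400, block centre at 281 and tabs at 228 and 332. Now I close.

Call:
{"fn": "move_arm", "kwargs": {"series": [[[0, 0, 0, 0, 0], [0, 0, 0, 0, 0], [0, 0, 0, 0, 0], [0, 0, 0, 0, 0], [0, 0, 0, 0, 0], [0, 0, 0, 0, 0], [0, 0, 0, 0, 0], [0, 0, 0, 0, 0], [0, 0, 0, 0, 0], [0, 0, 0, 0, 0]]]}}

```text
time_s: 4.38
eef_pos: [0.5192, 0.1652, 0.0648]
eef_rot: [0.001, 0.068, 0.998, 0.0]
wrist_force: [-1.2, 1.4, 7.4]
opening: 0.358
grasp_force: 59.6
```

```bash
python3 look.py 3; python3 -c "
from h import *
o=ctrl.get_obs(); print(o['wrist_force'],o['torque'],o['opening'],o['grasp_force'])"
```

```text
tcp 4.3833 [0.5192 0.1652 0.0648] [1.300e-03 6.780e-02 9.977e-01 5.000e-04] cam [0.454 0.174 0.208] axis [ 0.26 -0.03 -0.97]
[-0.80811868  1.47951079  6.3714287 ] [ 0.20158509  0.13208606 -0.08167082] 0.3628507589219374 59.56927813589573
```

View pics/w3.png

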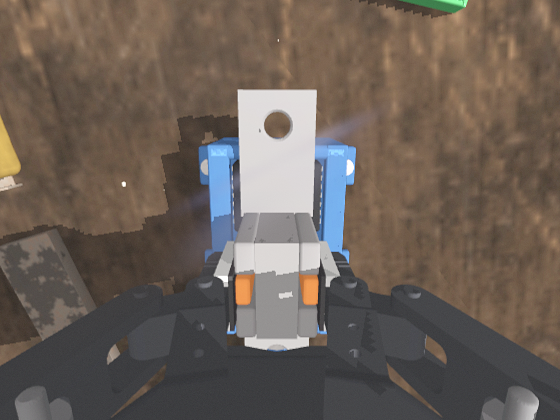

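Both tabs are pressed flush, with orange at (243,290) and (310,290), opening ~31 mm and grip 60 N. Lift straight up.

Call:
{"fn": "move_arm", "kwargs": {"series": [[[0, 0, 0, -3, 0], [0, 0, 0, -8, 0], [0, 0, 0, -16, 0], [0, 0, 0, -26, 0], [0, 0, 0, -38, 0], [0, 0, 0, -52, 0], [0, 0, 0, -66, 0], [0, 0, 0, -80, 0], [0, 0, 0, -90, 0], [0, 0, 0, -95, 0]]]}}

```text
time_s: 5.27
eef_pos: [0.519, 0.1649, 0.1608]
eef_rot: [0.001, 0.068, 0.998, 0.0]
wrist_force: [0.5, 0.9, -1.9]
opening: 0.362
grasp_force: 59.6
```

```bash
python3 look.py 4
```

```text
tcp 5.2667 [0.519  0.1649 0.1608] [1.400e-03 6.780e-02 9.977e-01 2.000e-04] cam [0.454 0.174 0.304] axis [ 0.26 -0.04 -0.97]
```

View pics/w4.png

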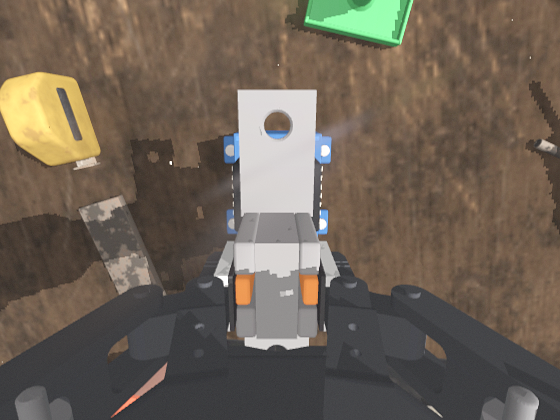

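It came out cleanly and the hole is still at (278,125), so there was no slip. The carry goes toward the stand, stopping short so the wrist camera sees both pins past the flange.

Call:
{"fn": "move_arm", "kwargs": {"series": [[[0, -4, -12, -5, 0], [0, -8, -35, -10, 0], [0, -11, -62, -10, 0], [0, -15, -90, -10, 0], [0, -20, -118, -10, 0], [0, -26, -146, -10, 0], [0, -36, -174, -10, 0], [0, -46, -200, -10, 0], [0, -54, -220, -10, 0], [0, -58, -228, -10, 0]]]}}

```text
time_s: 6.15
eef_pos: [0.5445, -0.0725, 0.1677]
eef_rot: [-0.0, 0.069, 0.998, -0.0]
wrist_force: [-0.2, 0.0, -3.5]
opening: 0.363
grasp_force: 59.9
```

Call:
{"fn": "move_arm", "kwargs": {"series": [[[0, 0, 0, 0, 0.05], [0, 0, 0, 0, 0.15], [0, 0, 0, 0, 0.25], [0, 0, 0, 0, 0.3], [0, 0, 0, 0, 0.3], [0, 0, 0, 0, 0.3], [0, 0, 0, 0, 0.3], [0, 0, 0, 0, 0.3], [0, 0, 0, 0, 0.3], [0, 0, 0, 0, 0.3]]]}}

```text
time_s: 6.98
eef_pos: [0.5446, -0.0689, 0.1683]
eef_rot: [-0.0, 0.216, 0.976, 0.0]
wrist_force: [-0.4, 0.3, -2.1]
opening: 0.359
grasp_force: 59.9
```

```bash
python3 look.py 5
```

```text
tcp 6.9833 [ 0.5446 -0.0689  0.1683] [-0.      0.2159  0.9764  0.    ] cam [ 0.485 -0.042  0.311] axis [ 0.23 -0.11 -0.97]
```

View pics/w5.png

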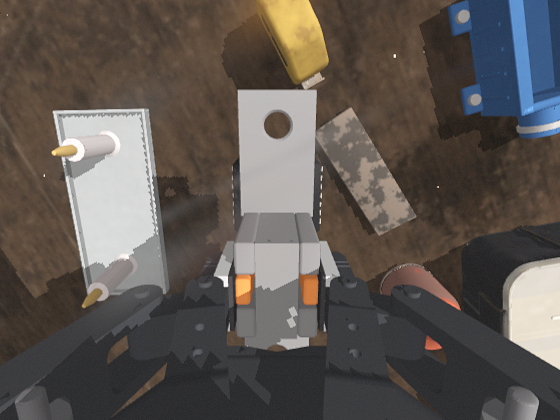

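Both brass pins are clear: tips at (55,152) and (85,305), shoulders near (75,148) and (110,272). The in-hand hole is at (278,125). I compute the shift.

```bash
cat > fit.py <<'E'
from ray import *
from scipy.optimize import fsolve
from scipy.spatial.transform import Rotation as Ro
a=np.linspace(0,2*np.pi,40)
PIN=np.array([[r*np.cos(t),r*np.sin(t),z] for r,z in((.004,.058),(.004,.070),(.0015,.080)) for t in a])
def pinfit(im,c,box,g):
    u0,u1,v0,v1=box; m=cv2.inRange(cv2.cvtColor(im,cv2.COLOR_BGR2HSV),(12,110,60),(35,255,255))[v0:v1,u0:u1]
    n,l,s,ce=cv2.connectedComponentsWithStats(m); k=1+np.argmax(s[1:,4]); obs=ce[k]+[u0,v0]
    def hull(p): return cv2.convexHull(proj("",PIN+[p[0],p[1],0],c).astype(np.float32))
    def f(p): M=cv2.moments(hull(p)); return [M["m10"]/M["m00"]-obs[0],M["m01"]/M["m00"]-obs[1]]
    p=fsolve(f,g,epsfcn=1e-6); print("pin",obs.round(1),"bbox",s[k],"model bbox",cv2.boundingRect(hull(p)),"area",cv2.contourArea(hull(p)).__round__(),p.round(4)); return p
E
python3 - <<'E'
from fit import *
z=np.load("w5.npz"); im,d=z["im"],z["d"]; c=(z["K"],z["R"],z["t"]); q=z["q"]; R=Ro.from_quat([q[1],q[2],q[3],q[0]]).as_matrix(); P=z["p"]
A=pinfit(im,c,(40,125,130,170),[.44,-.19]); B=pinfit(im,c,(70,125,265,320),[.55,-.24])
v=B-A; mid=(A+B)/2; yaw=np.arctan2(v[1],v[0]); print("dist",np.hypot(*v),"mid",mid,"yaw",yaw)
W=cloud("",d,c)
for zz in (.1605,):
    p,s=blob(im,(278,125),22,True); h=rayz(c,p,zz); print("hole px",p,s,"tool mm",1000*R.T@(h-P))
g=im.min(-1).astype(int)
for r in(100,115,150,180,205):
    row=im[r].astype(int); L=[u for u in range(225,330) if row[u].min()>120]; e0,e1=[rayz(c,(x,r),.1605) for x in(min(L)-.5,max(L)+.5)]
    print(r,min(L),max(L),1000*(R.T@(e0-P))[:2].round(4),1000*(R.T@(e1-P))[:2].round(4))
fz=W[100:110,250:300,2]; print("flange top z",np.nanmedian(fz),np.nanmedian(W[180:205,250:300,2]))
print("tool ang y",np.arctan2(R[1,1],R[0,1]),"x ang",np.arctan2(R[1,0],R[0,0]))
z=np.load("w1.npz"); print("w1 mid rel w3 tcp", (np.array([.5178,.1658])-[.5192,.1652]))
np.save("stand.npy",[mid[0],mid[1],yaw])
E
```

```text
pin [ 64.2 150.7] bbox [ 11  16  26  10 197] model bbox (50, 144, 27, 13) area 241 [ 0.443  -0.1937]
pin [ 91.3 297.8] bbox [ 12  24  20  19 183] model bbox (80, 288, 22, 21) area 211 [ 0.5537 -0.2423]
dist 0.12086357716730159 mid [ 0.49835446 -0.21802374] yaw -0.41335595905569866
hole px [277.42218543 124.31953642] [  8   8  28  28 604] tool mm [61.06960214  0.1820738   7.77972788]
100 238 316 [ 71.4 -17.2] [71.4 17.2]
115 238 315 [ 65.1 -17.4] [65.1 16.9]
150 239 325 [ 49.8 -17.4] [49.8 21.9]
180 240 321 [ 36.  -17.3] [36.  20.6]
205 233 320 [ 24. -21.] [24.  20.5]
flange top z 0.16093444812512397 0.160898976734148
tool ang y 1.135539505924581 x ang 2.7063358341404196
w1 mid rel w3 tcp [-0.0014  0.0006]
```

The pin spacing measures 120.9 mm (120 expected), and the hole sits at tool x=+61, so the cartridge centre is about 1 mm off the tool centre. I go above the pins and look through the hole before lowering.

Call:
{"fn": "move_arm", "kwargs": {"series": [[[0, -2, -14, 0, -0.005], [0, -5, -36, 0, -0.01], [0, -9, -60, 0, -0.022], [0, -12, -84, 0, -0.022], [0, -16, -108, 0, -0.022], [0, -19, -130, 0, -0.022], [0, -21, -146, 0, -0.022], [0, -22, -153, 0, -0.022], [0, -22, -155, 0, -0.022], [0, -22, -155, 0, -0.022]]]}}

```text
time_s: 7.87
eef_pos: [0.4991, -0.2187, 0.1682]
eef_rot: [-0.0, 0.206, 0.979, 0.0]
wrist_force: [0.6, -0.0, -1.4]
opening: 0.363
grasp_force: 60.1
```

Call:
{"fn": "move_arm", "kwargs": {"series": [[[0, 0, 0, 5, 0], [0, 0, 0, 14, 0], [0, 0, 0, 26, 0], [0, 0, 0, 38, 0], [0, 0, 0, 49, 0], [0, 0, 0, 57, 0], [0, 0, 0, 62, 0], [0, 0, 0, 64, 0], [0, 0, 0, 65, 0], [0, 0, 0, 65, 0]]]}}

```text
time_s: 8.7
eef_pos: [0.4994, -0.219, 0.1034]
eef_rot: [0.0, 0.205, 0.979, -0.0]
wrist_force: [-0.9, 0.2, -2.8]
opening: 0.362
grasp_force: 60.1
```

```bash
python3 look.py 6; python3 - <<'E'
from fit import *
z=np.load("w6.npz"); im=z["im"]; c=(z["K"],z["R"],z["t"]); q=z["q"]; R=Ro.from_quat([q[1],q[2],q[3],q[0]]).as_matrix(); P=z["p"]
print("tool x ang-pi",np.arctan2(R[1,0],R[0,0])-np.pi)
m=P+R@[.0011,.0001,0]; s=np.load("stand.npy"); print("cart mid err vs stand (tool mm)",1000*(R.T@np.r_[s[:2]-m[:2],0]))
hp=proj("",np.array([P+R@[.0611,.0001,.0128]]),c); pp=proj("",np.array([np.r_[s[:2]-.06*np.array([np.cos(s[2]),np.sin(s[2])]),zz] for zz in(.058,.08)]),c); print("hole px",hp,"pred pin px foot,tip",pp)
cr=im[80:180,210:350]; cv2.imwrite("pics/w6c.png",cv2.resize(cr,None,fx=5,fy=5,interpolation=cv2.INTER_CUBIC))
E
```

```text
tcp 8.7 [ 0.4994 -0.219   0.1034] [ 1.000e-04  2.055e-01  9.787e-01 -1.000e-04] cam [ 0.439 -0.193  0.246] axis [ 0.24 -0.1  -0.97]
tool x ang-pi -0.413876886373187
cart mid err vs stand (tool mm) [ 1.89068414e-01  3.55231490e-01 -8.18213286e-05]
hole px [[277.20920487 123.93805526]] pred pin px foot,tip [[277.67422212 121.92191987]
 [277.82941455 122.92319697]]
```

View pics/w6c.png

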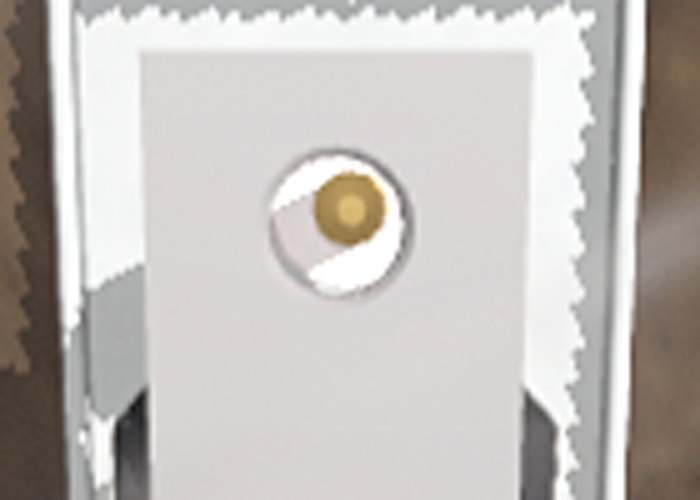

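Through the hole the pin tip shows at crop (350,207) against the hole centre at (338,222). That puts the pin about 1 mm along +y and 0.8 mm along +x of the tool. I correct and lower partway.

Call:
{"fn": "move_arm", "kwargs": {"series": [[[0, 0.8, 1, 0, 0], [0, 0.8, 1, 0, 0], [0, 0.8, 1, 3, 0], [0, 0.8, 1, 6, 0], [0, 0.8, 1, 9, 0], [0, 0.8, 1, 12, 0], [0, 0.8, 1, 15, 0], [0, 0.8, 1, 18, 0], [0, 0.8, 1, 21, 0], [0, 0.8, 1, 23, 0]]]}}

```text
time_s: 9.58
eef_pos: [0.4987, -0.2175, 0.0797]
eef_rot: [-0.0, 0.205, 0.979, 0.0]
wrist_force: [-0.5, 0.9, -2.3]
opening: 0.361
grasp_force: 60.1
```

```bash
python3 look.py 7; python3 - <<'E'
from fit import *
o=ctrl.get_obs(); print(o["wrist_force"],o["torque"])
im,d=camera("side"); cs=im[225:285,260:360]; im2,_=camera("scene"); c2=im2[225:305,285:400]
w=np.load("w7.npz")["im"][80:180,210:350]
f=lambda a:cv2.resize(a,(400,300),interpolation=cv2.INTER_CUBIC)
cv2.imwrite("pics/m7.png",np.vstack([np.hstack([f(cs),f(c2)]),np.hstack([f(w),f(np.load("w7.npz")["im"])])]))
E
```

```text
tcp 9.5833 [ 0.4987 -0.2175  0.0797] [-3.000e-04  2.055e-01  9.787e-01  1.000e-04] cam [ 0.439 -0.191  0.223] axis [ 0.24 -0.1  -0.97]
[-0.28552166 -0.0884175  -1.7500989 ] [ 0.02462027 -0.01228382  0.0641969 ]
```

No contact force 13 mm down the pins, so both holes are on. I lower to the shoulders.

Call:
{"fn": "move_arm", "kwargs": {"series": [[[0, 0, 0, 1, 0], [0, 0, 0, 2, 0], [0, 0, 0, 3, 0], [0, 0, 0, 4, 0], [0, 0, 0, 5, 0], [0, 0, 0, 6, 0], [0, 0, 0, 7, 0], [0, 0, 0, 8, 0], [0, 0, 0, 8.5, 0], [0, 0, 0, 8.5, 0]]]}}

```text
time_s: 10.57
eef_pos: [0.4987, -0.2175, 0.0716]
eef_rot: [-0.0, 0.205, 0.979, 0.0]
wrist_force: [0.2, -0.5, -3.1]
opening: 0.361
grasp_force: 60.1
```

Call:
{"fn": "move_arm", "kwargs": {"series": [[[0, 0, 0, 0.3, 0], [0, 0, 0, 0.6, 0], [0, 0, 0, 0.9, 0], [0, 0, 0, 1.1, 0], [0, 0, 0, 1.3, 0], [0, 0, 0, 1.3, 0], [0, 0, 0, 1.3, 0], [0, 0, 0, 1.3, 0], [0, 0, 0, 1.3, 0], [0, 0, 0, 1.3, 0]]]}}

```text
time_s: 11.4
eef_pos: [0.4989, -0.2176, 0.0708]
eef_rot: [0.0, 0.205, 0.979, -0.0]
wrist_force: [-3.9, 2.7, 5.0]
opening: 0.359
grasp_force: 60.8
```

It makes contact exactly at the expected height (0.0708), with the force turning upward. Now I release and retreat upward.

Call:
{"fn": "move_arm", "kwargs": {"series": [[[0.45, 0, 0, 0, 0], [0.55, 0, 0, 0, 0], [0.7, 0, 0, 0, 0], [0.85, 0, 0, 0, 0], [1, 0, 0, 0, 0], [1, 0, 0, 0, 0], [1, 0, 0, 0, 0], [1, 0, 0, 0, 0], [1, 0, 0, 0, 0], [1, 0, 0, 0, 0]]]}}

```text
time_s: 12.23
eef_pos: [0.4989, -0.2176, 0.0705]
eef_rot: [0.0, 0.205, 0.979, -0.0]
wrist_force: [0.7, 0.1, 0.7]
opening: 1.003
grasp_force: 0.0
```

Call:
{"fn": "move_arm", "kwargs": {"series": [[[1, 0, 0, -4, 0], [1, 0, 0, -12, 0], [1, 0, 0, -26, 0], [1, 0, 0, -44, 0], [1, 0, 0, -66, 0], [1, 0, 0, -90, 0], [1, 0, 0, -114, 0], [1, -20, 0, -134, 0], [1, -40, 0, -146, 0], [1, -50, 0, -150, 0]]]}}

```text
time_s: 13.07
eef_pos: [0.5473, -0.2393, 0.225]
eef_rot: [0.003, 0.205, 0.979, -0.001]
wrist_force: [0.0, 0.6, 0.1]
opening: 1.001
grasp_force: 0.0
```

```bash
python3 look.py 8; python3 - <<'E'
from fit import *
z=np.load("w8.npz"); im=z["im"]; W=cloud("",z["d"],(z["K"],z["R"],z["t"]))
s=np.load("stand.npy"); e=np.array([np.cos(s[2]),np.sin(s[2])]); n=np.array([-e[1],e[0]]); D=W[...,:2]-s[:2]; X,Y=D@e,D@n
for a in(-.072,-.045,.045,.072):
    m=(abs(X-a)<.004)&(abs(Y)<.014); print("flange top z at",a,m.sum(),np.nanmedian(W[m][:,2]).round(4))
o=cv2.inRange(cv2.cvtColor(im,cv2.COLOR_BGR2HSV),(4,170,140),(14,255,255))>0
m=o&(abs(X)<.03)&(abs(Y)<.05)&(W[...,2]>.06); print("tab Y range mm",m.sum(),1000*np.nanpercentile(Y[m],[1,30,70,99]) if m.any() else None)
a=camera("side")[0][215:290,255:360]; f=lambda a:cv2.resize(a,(400,300),interpolation=cv2.INTER_CUBIC)
b=camera("scene")[0][205:305,275:415]
cv2.imwrite("pics/fin.png",np.vstack([np.hstack([f(im),f(im[20:230,140:420])]),np.hstack([f(a),f(b)])]))
E
```

```text
tcp 13.0667 [ 0.5473 -0.2393  0.225 ] [ 0.0033  0.2055  0.9787 -0.0014] cam [ 0.487 -0.213  0.367] axis [ 0.24 -0.11 -0.96]
flange top z at -0.072 285 0.0634
flange top z at -0.045 326 0.0634
flange top z at 0.045 7971 0.3096
flange top z at 0.072 209 0.0634
tab Y range mm 47 [-16.66332056 -16.56740663  17.40696172  17.50270005]
```

View pics/fin.png

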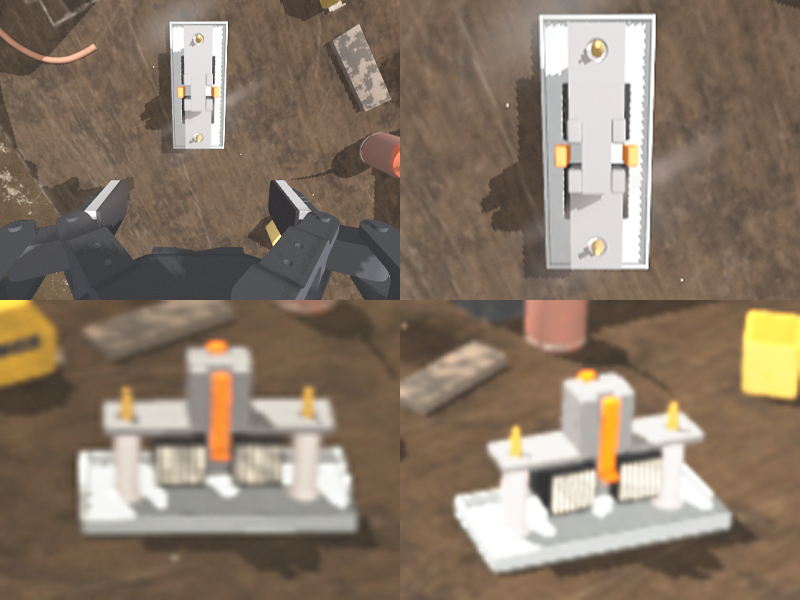

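The final composite shows both pins through the holes, at (597,48) and (597,246) in the top-right panel. The flange is level at 63 mm, the tabs are sprung out at (562,155) and (632,155), and the gripper is clear.

```bash
python3 -c "
from bench import order
print(order.hand_in())"
```

```text
the job is handed in; nothing more can be done
None
```

The cartridge hangs level on both pins of the grey service stand with its tabs sprung out; the oil can, tape measure and steel bar were not touched, and I handed the job in at about 13 s of the 48 s allowed.

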